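Lay out a set of castings for dry fitting

ROBOT

A 6-joint arm with a two-finger parallel gripper is mounted at the origin on the work surface. World frame = base frame: x ahead of the robot, y to its left, z up, the work surface at z = 0. Lengths are in m, angles in degrees, forces in N, time in s.
With the tool pointing down it reaches from about 0.3 to 0.75 m from the base axis. Payload 8.5 kg.
Tool frame: the origin (TCP) lies midway between the tips of the shut fingers; the grasp point (between the pads) lies 19 mm behind it; z points along the fingers, y is the line along which they close (so a half turn about z gives the same grasp; the last joint's range is limited). The gripper opens to 85 mm and grips with 20 to 120 N. Pads are 22 mm wide; open, the fingers measure 114 mm over their backs; the gripper's body (76 mm by 85 mm) begins 54 mm behind the grasp point. The pads swing forward as they close: fully open they stand 13 mm farther back than shut.
Start: joints at [-76.45, 21.807, 74.336, -0, 83.858, -12.336], TCP at [0.24, -0.495, 0.231] pointing down, gripper open.
Joint ranges: [-178.18, 178.18], [-50.72, 133.34], [12.68, 142.11], [-81.47, 261.47], [9.98, 163.14], [-165.26, 165.26]. Speed limits (degrees/s): [136.94, 136.94, 180, 180, 180, 180].

INTERFACE

Orientations are given as a 3x3 rotation matrix whose columns are the frame's x, y, z axes.
In Python, from rig import env, get_image, close_job gives the robot as it stands.
- The arm moves only by the tool step_arm, never from a script. Its argument "targets" is a list of rows, each a list of 2 entries, a list of its own where there are three numbers: the shift along the tool's x, y, z as a fraction of full scale, then the turn, a rotation vector about the tool's x, y, z as a fraction of full scale. In form: [[[x, y, z], [wx, wy, wz]], ...]. A call has 1 to 10 rows; each row is the pose to reach, as a shift and turn from the pose commanded when the call began, along the tool's axes at that moment; what a row does not reach only later rows make up. Full scale, the value 1, is 0.3 m for a shift and 45 degrees for a turn. A row lasts 1/12 s, in which the tool goes at most 41.7 mm and 7.16 degrees, less where a joint would pass 70% of its speed; a pose out of reach is approached as far as the arm can. A call with a number of a shift or a turn outside -1 to 1 is refused whole. A call with a gripper value outside its range is refused whole. "jaw" is the finger opening in mm, from 0 to 85.4, set as the call begins (left out, the last holds). The fingers move at their own pace and stop on an object; "grip_force" is the grip in N (left out, the last holds). Time passes only in rows, so rows that repeat a pose let the fingers close. It gives the time, the measured TCP pose, the force, the opening and the grip force at its end, in the units of the state.
- env.observe(): the state, without advancing time (a new reading comes with each control period).
- get_image(name): name is "scene" or "top"; returns a dict with "img" (384x512x3 uint8, red, green, blue), "z_map" (384x512 float32, m along the optical axis (not along the pixel's ray), 0 where there is no reading), "intrinsics" (3x3 intrinsics, pixels), "rvec" (rotation vector, rad) and "tvec" (3), from world to camera coordinates, as OpenCV has them. Camera axes: x right, y down, z forward; pixel columns grow to the right and rows downward; lengths in m; the calibration is good to about 2 mm. A picture is of the moment at which its call begins.
- close_job(): hands the job in; it is judged then, once.
The state is a dict: "time_s": time; "q": joint angles; "qvel": joint speeds; "joint_efforts": joint torques, N m; "position": TCP position; "tool_rot": TCP orientation; "ft_force": force on the tool from outside, world axes, zero at the start; "wrist_torque": the same for the moment, N m; "grip_width": finger opening in m; "gripper_force": force on a finger pad.
Only numpy, scipy, OpenCV 4.12 (cv2) and the standard library are available. Lean on these libraries where they do the work, as an engineer would, in place of code of your own. Each camera call takes 0.05 s, during which the arm holds its last target. There are 200 camera calls.

TASK

Lay out the four dark castings on the three pale plates, left and right being the robot's own: the window cover centred on the left plate with its long side along the plate's long side, the ring flat in the middle of the right plate, and the flanged knob standing on its flange in the middle of the plate between them. Lay the hatch on top of the cover, grip bar up and square with it, so that it fully covers the window. Set everything down rather than dropping it, and leave the glue bottle and the pliers where they are.

Things in the scene. Friction and masses are not known exactly. Their poses are not given: they have to be found in the camera images.
- cover: housing cover, dark grey cast plastic, loose, a rectangular shell 104 mm (x) x 60 mm (y) x 34 mm high with upright sides, about 0.12 kg; flat top with a rectangular window 44 x 24 mm in its centre, long side along x. Origin at the centre of the underside, z up; stands upright on the bench. Take it across the 60 mm width
- hatch: hatch lid, dark grey cast plastic, loose, a flat plate 64 mm (x) x 44 mm (y) x 6 mm with a grip bar 40 mm (x) x 12 mm (y) standing on its middle up to 24 mm above the underside, about 35 g. Origin at the centre of the underside, z up; lies bar up. Take it by the bar across its 12 mm width. When on the cover its underside is 34 mm above the cover's underside
- ring: plain ring, dark grey cast plastic, loose, 52 mm outside, 32 mm bore, 22 mm high, about 35 g; lies flat. Origin at the centre of the underside, z up
- knob: flanged knob, dark grey cast plastic, loose: a round flange 44 mm across and 10 mm thick at the bottom, from which a stem 28 mm across rises to 40 mm, about 45 g; stands on the flange. Origin at the centre of the underside, z up
- plate_a: one of three identical fixed flat rectangular plates, pale amber resin, 130 x 90 x 5 mm, lying on the white bench; origin at the centre of the underside (top face 5 mm above it), x along the 130 mm side, z up, yaw within 0.35 rad of the robot's x axis. The three lie side by side in a row across the robot's front; which name lies left, in the middle or right differs from start to start
- plate_b: one of three identical fixed flat rectangular plates, pale amber resin, 130 x 90 x 5 mm, lying on the white bench; origin at the centre of the underside (top face 5 mm above it), x along the 130 mm side, z up, yaw within 0.35 rad of the robot's x axis. The three lie side by side in a row across the robot's front; which name lies left, in the middle or right differs from start to start
- plate_c: one of three identical fixed flat rectangular plates, pale amber resin, 130 x 90 x 5 mm, lying on the white bench; origin at the centre of the underside (top face 5 mm above it), x along the 130 mm side, z up, yaw within 0.35 rad of the robot's x axis. The three lie side by side in a row across the robot's front; which name lies left, in the middle or right differs from start to start
- glue: bystander: white glue bottle, 54 mm across, 120 mm tall, loose, upright, to the left of the plates; origin at the centre of the underside
- pliers: bystander: pliers with blue grips, about 170 mm long (jaws to +x) and 60 mm wide, 12 mm thick, lying loose to the right of the plates; origin at the pivot, underside
Mind the look-alikes: they are no part of the job. Leave any yellow look-alike of the knob alone. What is shaped like the cover but orange or purple is not meant.

How it is judged:
By the outcome, as a careful person would: the job done as asked, in the order asked, and still so for the second after the job is handed in, with the robot touching nothing.
It also fails if it takes over 99 s, if anything falls off the work surface, if the arm or the gripper's body presses on something with over 40 N, if the wrist force passes 120 N, or if a joint passes its speed limit or range.

## Working session

There is one attempt and no reset: what is moved stays moved. The work goes in short steps, Python scripts to look and compute and a tool call to move; the robot and the scene stay as the last step left them, time stands still between calls to the robot, and variables do not carry over. Pictures are saved under pics/ and viewed, at most 14 in all, crops included, and the job is handed in when it is done.

Besides the shell and the picture viewer there is one more tool, called after ">>>" in YAML: its name, and indented under it one key for each argument. step_arm: Moves the arm, as the interface text tells. Its arguments: {"type":"object","properties":{"targets":{"type":"array","items":{"type":"array"}},"jaw":{"type":"number"},"grip_force":{"type":"number"}},"required":["targets"]}

```bash
ls; mkdir -p pics; python3 - <<'E'
from rig import env,get_image
import cv2,numpy as np
print(env.observe())
for n in("scene","top"):
    d=get_image(n); np.savez(f"{n}0.npz",**d); cv2.imwrite(f"pics/{n}0.png",d["img"][:,:,::-1])
    R=cv2.Rodrigues(np.array(d["rvec"]))[0]; print(n,d["intrinsics"],-R.T@np.array(d["tvec"]).ravel(),R)
E
```

```text
pics
{'time_s': 0.0, 'q': array([-7.64491078e+01,  2.18399401e+01,  7.43856542e+01,  3.55172794e-04,
        8.38581254e+01, -1.23332721e+01]), 'qvel': array([-0.00715284, -0.10727645, -0.06602091,  0.05461067,  0.08028962,
       -0.07313845]), 'joint_efforts': array([ 4.03765498e-04, -4.48459911e+01, -2.31278747e+01, -2.06890991e-04,
        4.71284642e-03, -2.46546523e-05]), 'position': array([ 0.24005323, -0.49451409,  0.23071632]), 'tool_rot': array([[ 8.99678815e-01,  4.36552308e-01, -3.36376729e-04],
       [ 4.36552322e-01, -8.99677747e-01,  1.42195193e-03],
       [ 3.18125740e-04, -1.42614607e-03, -9.99998932e-01]]), 'ft_force': array([-0.22730981, -0.98189135, -0.34900025]), 'wrist_torque': array([-0.00596435,  0.02995157,  0.01002312]), 'gripper_force': 0.0, 'grip_width': 0.08538523644375617}
scene [[380.99398882   0.         246.5841371 ]
 [  0.         380.99398882 196.20737381]
 [  0.           0.           1.        ]] [ 1.03049953 -0.5351172   0.71443298] [[ 0.66877042  0.74338825  0.01095568]
 [ 0.50374696 -0.44224706 -0.74206236]
 [-0.54679532  0.50178824 -0.67024132]]
top [[470.04104748   0.         256.9376605 ]
 [  0.         470.04104748 186.45099206]
 [  0.           0.           1.        ]] [0.33424535 0.00286027 1.52778489] [[ 0.0172718  -0.99975464  0.01386897]
 [-0.99486004 -0.01856813 -0.09954261]
 [ 0.09977571 -0.01207841 -0.99493664]]
```

View pics/top0.png

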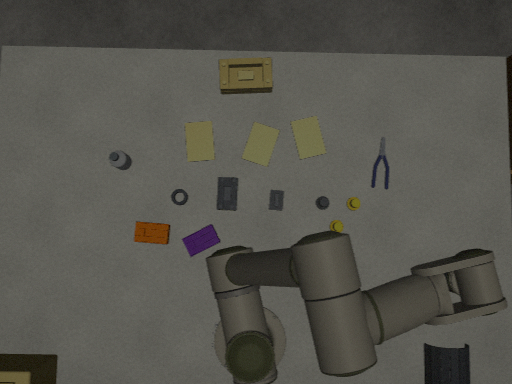

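View pics/scene0.png

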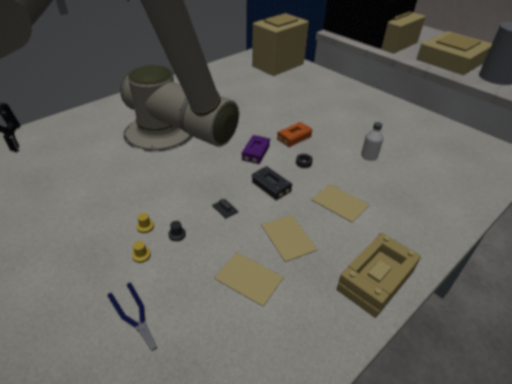

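The top view shows plates at about (200,141), (261,144) and (308,138). The ring is at (179,197), cover (227,193), hatch (276,200) and knob (322,202). The yellow knobs, orange and purple covers, glue (119,160) and pliers (381,165) stay put.

```bash
cat > h.py <<'E'
import numpy as np,cv2
def cloud(d):
    K=d["intrinsics"];R=cv2.Rodrigues(np.array(d["rvec"]))[0];t=np.array(d["tvec"]).ravel()
    v,u=np.mgrid[:384,:512];z=d["z_map"].astype(float)
    c=np.stack([(u-K[0,2])/K[0,0]*z,(v-K[1,2])/K[1,1]*z,z],-1)
    return (c-t)@R
def atz(d,uv,h):
    K=d["intrinsics"];R=cv2.Rodrigues(np.array(d["rvec"]))[0];t=np.array(d["tvec"]).ravel()
    uv=np.atleast_2d(uv).astype(float);r=np.c_[(uv-[K[0,2],K[1,2]])/[K[0,0],K[1,1]],np.ones(len(uv))]@R
    C=-R.T@t; return C+r*((h-C[2])/r[:,2])[:,None]
def rect(P):
    (c,s,a)=cv2.minAreaRect((P[:,:2]*1000).astype(np.float32))
    if s[0]<s[1]: s=s[::-1];a+=90
    return np.round(c,1),np.round(s,1),round((a+90)%180-90,1)
def find(d,u,v,r,col,h,hmin=None):
    """blob of colour col around u,v; footprint rays cut with height h"""
    hsv=cv2.cvtColor(d["img"],cv2.COLOR_RGB2HSV)
    m=(hsv[...,2]<95)&(hsv[...,1]<90) if col=="dark" else (hsv[...,1]>50)&(hsv[...,0]>15)&(hsv[...,0]<40)
    if hmin is not None: m&=cloud(d)[...,2]>hmin
    w=np.zeros_like(m);w[v-r:v+r,u-r:u+r]=1;m&=w
    n,l,s,c=cv2.connectedComponentsWithStats(m.astype(np.uint8))
    k=1+np.argmax(s[1:,4]);ys,xs=np.where(l==k)
    return rect(atz(d,np.c_[xs,ys],h)),atz(d,np.c_[xs,ys],h).mean(0).round(4)*1000,len(xs),np.percentile(cloud(d)[l==k][:,2],[5,50,95]).round(4)
E
python3 - <<'E'
from h import *
T=np.load("top0.npz");S=np.load("scene0.npz")
for n,tu,su,r,rs,c,h in[("L",(200,141),(340,203),27,32,"y",.005),("M",(261,144),(289,238),25,32,"y",.005),("R",(308,138),(250,278),25,36,"y",.005),
 ("cover",(227,193),(272,182),22,26,"dark",.034),("hatch",(276,200),(225,208),16,18,"dark",.006),("ring",(179,197),(304,160),15,14,"dark",.022),("knob",(322,202),(177,230),13,16,"dark",.04)]:
    print(n,"T",*find(T,*tu,r,c,h)); print("   S",*find(S,*su,rs,c,h))
big=[cv2.resize(T["img"][115:245,130:370],None,fx=3.2,fy=3.2,interpolation=cv2.INTER_CUBIC)]
cv2.imwrite("pics/z.png",big[0][:,:,::-1])
E
```

```text
L T (array([634.4, 176.3]), array([130.7,  91. ]), 6.4) [633.8 176.2   5. ] 1083 [-0.0009  0.0047  0.0104]
   S (array([636.6, 173.4]), array([128.9,  91.9]), 6.0) [639.  172.6   5. ] 1071 [0.0007 0.003  0.0052]
M T (array([628.6, -23.8]), array([130.7,  90.8]), -18.1) [628.2 -24.    5. ] 1081 [-0.0013  0.0046  0.0104]
   S (array([631.2, -26.3]), array([131.2,  90.4]), -18.0) [633.8 -27.6   5. ] 1431 [0.0013 0.0035 0.0057]
R T (array([ 654. , -180.7]), array([130.6,  90.9]), 14.4) [ 653.9 -180.6    5. ] 1068 [-0.001   0.0048  0.0105]
   S (array([ 656.7, -182.3]), array([130.2,  90.7]), 14.9) [ 659.  -183.3    5. ] 1936 [0.0016 0.0037 0.0058]
cover T (array([463.8,  81.1]), array([115. ,  71.7]), -1.8) [460.4  79.9  34. ] 742 [-0.001   0.0316  0.0382]
   S (array([475.9,  64.5]), array([129.5,  84.5]), -1.8) [478.4  63.8  34. ] 849 [0.0009 0.0292 0.0341]
hatch T (array([443.4, -76.8]), array([70. , 52.9]), -4.7) [444.4 -78.5   6. ] 320 [-0.0021  0.0065  0.0246]
   S (array([447.1, -80.2]), array([70.5, 45.9]), -4.7) [448.8 -80.4   6. ] 301 [0.0009 0.0051 0.023 ]
ring T (array([446.7, 233.8]), array([54.9, 54. ]), 46.6) [447.2 233.2  22. ] 202 [-0.0035  0.0185  0.0261]
   S (array([459.4, 222.3]), array([78.1, 50.5]), -55.7) [460.  221.8  22. ] 224 [-0.0011  0.0145  0.0216]
knob T (array([ 434.5, -222.8]), array([44.8, 44.5]), -88.9) [ 436.  -223.2   40. ] 176 [-0.0015  0.0131  0.0425]
   S (array([ 461.2, -238.6]), array([66.9, 40.2]), -35.1) [ 463.  -240.4   40. ] 293 [0.0017 0.0151 0.0399]
```

View pics/z.png

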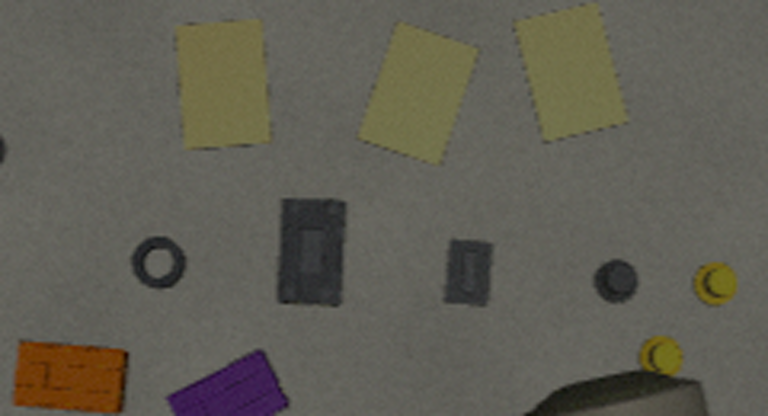

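The crop confirms it: ring, cover, hatch and knob are upright. Next I'll fit silhouettes of the known shapes in both cameras for accurate poses.

```bash
cat >> h.py <<'E'
from scipy.optimize import minimize
def box(x,y,z0,z1): return np.array([[a,b,c] for a in(-x/2,x/2) for b in(-y/2,y/2) for c in(z0,z1)])
def cyl(d,z0,z1):
    a=np.linspace(0,2*np.pi,32,False);return np.vstack([np.c_[d/2*np.cos(a),d/2*np.sin(a),a*0+z] for z in(z0,z1)])
SH=dict(cover=[box(.104,.06,0,.034)],hatch=[box(.064,.044,0,.006),box(.04,.012,.006,.024)],ring=[cyl(.052,0,.022)],
 knob=[cyl(.044,0,.01),cyl(.028,.01,.04)],plate=[box(.13,.09,0,.005)])
def fit(d,name,u,v,r,x0,col="dark",z=0.,vmax=78,yaw=True):
    rv=np.array(d["rvec"],float).ravel();tv=np.array(d["tvec"],float).ravel();K=np.array(d["intrinsics"],float)
    hsv=cv2.cvtColor(d["img"],cv2.COLOR_RGB2HSV)
    m=(hsv[...,2]<vmax)&(hsv[...,1]<100) if col=="dark" else (hsv[...,1]>50)&(hsv[...,0]>15)&(hsv[...,0]<40)
    m=m[v-r:v+r,u-r:u+r].astype(np.uint8)
    n,l,s,_=cv2.connectedComponentsWithStats(m);m=(l==1+np.argmax(s[1:,4])).astype(np.uint8)
    cs,_=cv2.findContours(m,cv2.RETR_EXTERNAL,cv2.CHAIN_APPROX_NONE);cv2.drawContours(m,cs,-1,1,-1)
    k=8;big=m.repeat(k,0).repeat(k,1)
    def ren(p):
        im=np.zeros(big.shape,np.uint8);c,s=np.cos(p[2]),np.sin(p[2]);A=np.array([[c,-s,0],[s,c,0],[0,0,1]])
        for q in SH[name]:
            w=cv2.projectPoints(q@A.T+[p[0],p[1],z],rv,tv,K,None)[0].reshape(-1,2)
            w=(w-[u-r,v-r]+.5)*k; cv2.fillConvexPoly(im,cv2.convexHull(np.round(w).astype(np.int32)),1)
        return im
    x0=np.array([x0[0]/1e3,x0[1]/1e3,np.radians(x0[2])])
    f=lambda e:(ren(x0+e*[.01,.01,.1 if yaw else 0])!=big).mean()
    b=min((minimize(f,s0,method="Nelder-Mead",options=dict(initial_simplex=s0+np.vstack([np.zeros(3),np.eye(3)*.8]))) for s0 in([0,0,0],[.5,.5,.3],[-.5,-.5,-.3])),key=lambda o:o.fun)
    p=x0+b.x*[.01,.01,.1 if yaw else 0]
    return (p*[1e3,1e3,57.2958]).round(1),"err%%area %.1f"%(100*b.fun*big.size/big.sum()),"mask/model %.2f"%(big.sum()/ren(p).sum())
E
python3 - <<'E'
from h import *
T=np.load("top0.npz");S=np.load("scene0.npz")
hs=lambda d,u,v:d["img"][v,u]
print("vals",hs(T,227,180),hs(T,250,180),hs(S,270,192),hs(S,250,215))
for n,sh,tu,su,r,rs,c,x in[("L","plate",(200,141),(340,203),27,32,"y",(635,175,6)),("M","plate",(261,144),(289,238),25,32,"y",(630,-25,-18)),("R","plate",(308,138),(250,278),25,36,"y",(655,-181,14)),
 ("cover","cover",(227,193),(272,182),22,26,"dark",(462,80,-2)),("hatch","hatch",(276,200),(225,208),16,18,"dark",(444,-78,-5)),("ring","ring",(179,197),(304,160),15,14,"dark",(447,233,0)),("knob","knob",(322,202),(177,230),13,16,"dark",(438,-223,0))]:
    y=n not in("ring","knob")
    for vm in((70,85) if c=="dark" else (78,)): print(n,"T",*fit(T,sh,*tu,r,x,c,vmax=vm,yaw=y)," S",*fit(S,sh,*su,rs,x,c,vmax=vm,yaw=y))
E
```

```text
vals [50 48 52] [103 104  94] [17 17 18] [131 130 125]
L T [634.5 176.5   6.3] err%area 3.1 mask/model 0.99  S [635.1 175.9   6.4] err%area 5.6 mask/model 0.95
M T [629.1 -23.9 -18.1] err%area 3.2 mask/model 1.00  S [629.3 -24.1 -17.5] err%area 4.3 mask/model 0.96
R T [ 654.8 -180.7   14.4] err%area 3.2 mask/model 0.99  S [ 655.1 -181.2   14.8] err%area 3.7 mask/model 0.97
cover T [462.2  81.   -0.9] err%area 4.3 mask/model 1.02  S [462.9  78.9  -5.1] err%area 12.3 mask/model 0.89
cover T [461.2  81.4  -2.4] err%area 9.0 mask/model 1.09  S [463.5  79.1  -2.9] err%area 7.3 mask/model 0.94
hatch T [444.7 -78.4  -4.4] err%area 6.5 mask/model 0.98  S [445.5 -78.6  -4.8] err%area 25.6 mask/model 0.80
hatch T [445.1 -77.5  -4.8] err%area 7.3 mask/model 1.05  S [446.6 -79.3  -4.3] err%area 12.8 mask/model 0.89
ring T [448.7 235.1   0. ] err%area 7.2 mask/model 0.95  S [449. 236.   0.] err%area 24.8 mask/model 0.80
ring T [448.8 234.9   0. ] err%area 7.5 mask/model 1.06  S [450.6 234.1   0. ] err%area 15.3 mask/model 0.87
knob T [ 438.8 -228.2    0. ] err%area 10.6 mask/model 0.93  S [ 439.1 -227.3    0. ] err%area 23.1 mask/model 0.81
knob T [ 438.4 -228.     0. ] err%area 8.5 mask/model 1.08  S [ 440.4 -228.7    0. ] err%area 12.6 mask/model 0.90
```

```bash
cat > plan.py <<'E'
import numpy as np,sys,json
from rig import env
# usage: plan.py "x y z yaw" ...  (mm, deg), consecutive waypoints from the present pose
o=env.observe();p=np.array(o["position"])*1e3;R=np.array(o["tool_rot"]);y=np.degrees(np.arctan2(R[1,0],R[0,0]))
print("t",round(o["time_s"],2),"at",p.round(1),"yaw",round(y,2),"tilt",R[:2,2].round(4),"w",round(o["grip_width"]*1e3,1),"F",np.round(o["ft_force"],1),"q",np.round(o["q"],0))
for a in sys.argv[1:]:
    g=np.array(a.split(),float);d=g[:3]-p;c,s=np.cos(np.radians(y)),np.sin(np.radians(y))
    sh=np.array([d[0]*c+d[1]*s,d[0]*s-d[1]*c,-d[2]])/300;tw=-(g[3]-y)/45
    print(a,"->",sh.round(4),round(tw,4),"rows",round(max(np.linalg.norm(d)/41.7,abs(tw)*45/7.16),1));p,y=g[:3],g[3]
E
python3 plan.py "350 -200 160 12" "462.5 80.5 150 -2" "462.5 80.5 60 -2" "462.5 80.5 8 -2"
```

```text
t 0.1 at [ 240.1 -494.6  230.8] yaw 25.88 tilt [-0.0003  0.0012] w 85.6 F [-0.2 -0.1 -0.5] q [-76.  22.  74.   0.  84. -12.]
350 -200 160 12 -> [ 0.7583 -0.7234  0.236 ] 0.3085 rows 7.7
462.5 80.5 150 -2 -> [ 0.5612 -0.8366  0.0333] 0.3111 rows 7.3
462.5 80.5 60 -2 -> [ 0.  -0.   0.3] -0.0 rows 2.2
462.5 80.5 8 -2 -> [ 0.     -0.      0.1733] -0.0 rows 1.2
```

>>> step_arm:
  targets:
    - [[0.0758, -0.0723, 0.0236], [0, 0, 0.031]]
    - [[0.152, -0.145, 0.047], [0, 0, 0.062]]
    - [[0.255, -0.243, 0.08], [0, 0, 0.104]]
    - [[0.358, -0.342, 0.112], [0, 0, 0.146]]
    - [[0.461, -0.44, 0.143], [0, 0, 0.188]]
    - [[0.56, -0.535, 0.174], [0, 0, 0.228]]
    - [[0.66, -0.63, 0.205], [0, 0, 0.268]]
    - [[0.72, -0.687, 0.224], [0, 0, 0.293]]
    - [[0.7583, -0.7234, 0.236], [0, 0, 0.3085]]
  jaw: 85

```text
time_s: 0.85
position: [0.35, -0.1965, 0.1597]
tool_rot: [[0.978, 0.209, -0.001], [0.209, -0.978, 0.002], [-0.001, -0.002, -1.0]]
ft_force: [0.0, -1.2, 0.3]
grip_width: 0.0846
gripper_force: 0.0
```

>>> step_arm:
  targets:
    - [[0.056, -0.084, 0.003], [0, 0, 0.031]]
    - [[0.13, -0.195, 0.008], [0, 0, 0.072]]
    - [[0.2, -0.3, 0.012], [0, 0, 0.11]]
    - [[0.27, -0.404, 0.016], [0, 0, 0.15]]
    - [[0.34, -0.508, 0.02], [0, 0, 0.19]]
    - [[0.41, -0.612, 0.024], [0, 0, 0.228]]
    - [[0.48, -0.716, 0.028], [0, 0, 0.266]]
    - [[0.53, -0.79, 0.031], [0, 0, 0.294]]
    - [[0.5612, -0.8366, 0.0333], [0, 0, 0.3111]]
    - [[0.5612, -0.8366, 0.0333], [0, 0, 0.3111]]

```text
time_s: 1.68
position: [0.4629, 0.0828, 0.1501]
tool_rot: [[0.999, -0.032, -0.0], [-0.032, -0.999, 0.001], [-0.0, -0.001, -1.0]]
ft_force: [-0.0, 0.5, 0.2]
grip_width: 0.0848
gripper_force: 0.0
```

>>> step_arm:
  targets:
    - [[0, 0, 0.08], [0, 0, 0]]
    - [[0, 0, 0.16], [0, 0, 0]]
    - [[0, 0, 0.23], [0, 0, 0]]
    - [[0, 0, 0.28], [0, 0, 0]]
    - [[0, 0, 0.3], [0, 0, 0]]
    - [[0, 0, 0.3], [0, 0, 0]]

```text
time_s: 2.18
position: [0.4618, 0.0797, 0.0596]
tool_rot: [[0.999, -0.035, -0.003], [-0.035, -0.999, 0.0], [-0.003, -0.0, -1.0]]
ft_force: [0.3, -0.5, 0.7]
grip_width: 0.0851
gripper_force: 0.0
```

```bash
python3 plan.py "462.5 80.5 8 -2"
```

```text
t 2.18 at [461.8  79.7  59.6] yaw -2.02 tilt [-0.0027  0.0001] w 85.1 F [ 0.3 -0.5  0.7] q [ -5.  26. 101.  -0.  53.  87.]
462.5 80.5 8 -2 -> [ 0.0023 -0.0028  0.172 ] -0.0005 rows 1.2
```

>>> step_arm:
  targets:
    - [[0.001, -0.001, 0.06], [0, 0, 0]]
    - [[0.001, -0.001, 0.12], [0, 0, 0]]
    - [[0.001, -0.001, 0.16], [0, 0, 0]]
    - [[0.001, -0.001, 0.172], [0, 0, 0]]
    - [[0.001, -0.001, 0.172], [0, 0, 0]]
    - [[0.001, -0.001, 0.172], [0, 0, 0]]

```text
time_s: 2.68
position: [0.4634, 0.0804, 0.0099]
tool_rot: [[0.999, -0.035, 0.001], [-0.035, -0.999, -0.0], [0.001, 0.0, -1.0]]
ft_force: [0.1, -0.0, 0.1]
grip_width: 0.085
gripper_force: 0.0
```

>>> step_arm:
  targets:
    - [[0, 0, 0], [0, 0, 0]]
    - [[0, 0, 0], [0, 0, 0]]
    - [[0, 0, 0], [0, 0, 0]]
    - [[0, 0, 0], [0, 0, 0]]
    - [[0, 0, 0], [0, 0, 0]]
    - [[0, 0, 0], [0, 0, 0]]
    - [[0, 0, 0], [0, 0, 0]]
    - [[0, 0, 0], [0, 0, 0]]
  jaw: 50
  grip_force: 30

```text
time_s: 3.35
position: [0.4633, 0.0805, 0.0099]
tool_rot: [[0.999, -0.035, 0.002], [-0.035, -0.999, -0.0], [0.002, 0.0, -1.0]]
ft_force: [-0.4, 0.1, 7.7]
grip_width: 0.059
gripper_force: 31.4
```

```bash
python3 - <<'E'
from rig import get_image
from h import *
d=get_image("top"); cv2.imwrite("pics/g1.png",cv2.resize(d["img"][150:240,160:300],None,fx=4,fy=4)[:,:,::-1])
d=get_image("scene"); cv2.imwrite("pics/g1s.png",cv2.resize(d["img"][80:260,180:420],None,fx=3,fy=3)[:,:,::-1])
E
python3 plan.py "462.5 80.5 90 -2" "634.8 176 90 6.3"
```

```text
t 3.45 at [463.2  80.5   9.9] yaw -1.98 tilt [ 0.0016 -0.0002] w 59.3 F [-1.  -0.1  6.5] q [ -5.  31. 104.  -0.  45.  87.]
462.5 80.5 90 -2 -> [-2.500e-03  1.000e-04 -2.671e-01] 0.0004 rows 1.9
634.8 176 90 6.3 -> [ 0.5629 -0.3382 -0.    ] -0.1844 rows 4.7
```

View pics/g1s.png

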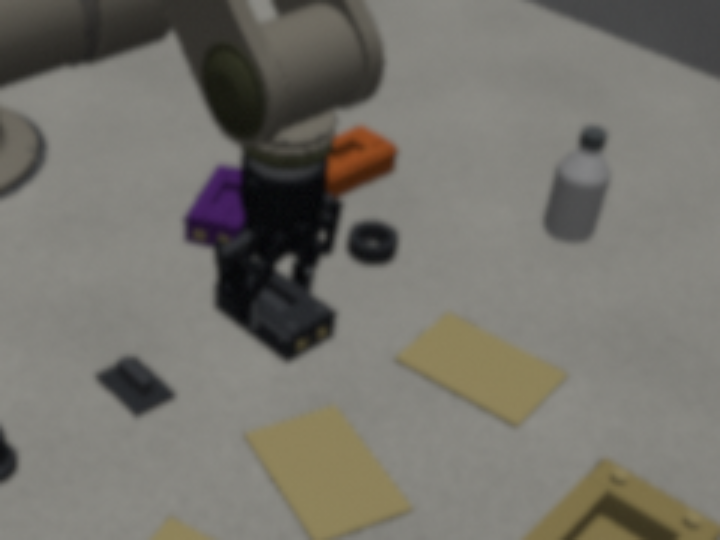

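>>> step_arm:
  targets:
    - [[0, 0, -0.03], [0, 0, 0]]
    - [[0, 0, -0.09], [0, 0, 0]]
    - [[0, 0, -0.16], [0, 0, 0]]
    - [[0, 0, -0.22], [0, 0, 0]]
    - [[0, 0, -0.255], [0, 0, 0]]
    - [[0, 0, -0.267], [0, 0, 0]]
    - [[0, 0, -0.267], [0, 0, 0]]

```text
time_s: 4.03
position: [0.4631, 0.0806, 0.0901]
tool_rot: [[0.999, -0.035, 0.002], [-0.035, -0.999, -0.0], [0.002, 0.0, -1.0]]
ft_force: [0.8, -0.2, -1.3]
grip_width: 0.0588
gripper_force: 33.9
```

>>> step_arm:
  targets:
    - [[0.04, -0.024, 0], [0, 0, -0.013]]
    - [[0.12, -0.072, 0], [0, 0, -0.04]]
    - [[0.21, -0.126, 0], [0, 0, -0.07]]
    - [[0.3, -0.18, 0], [0, 0, -0.1]]
    - [[0.39, -0.234, 0], [0, 0, -0.13]]
    - [[0.47, -0.282, 0], [0, 0, -0.155]]
    - [[0.53, -0.318, 0], [0, 0, -0.174]]
    - [[0.563, -0.338, 0], [0, 0, -0.184]]
    - [[0.563, -0.338, 0], [0, 0, -0.184]]
    - [[0.563, -0.338, 0], [0, 0, -0.184]]

```text
time_s: 4.87
position: [0.6345, 0.176, 0.0876]
tool_rot: [[0.994, 0.11, -0.002], [0.11, -0.994, -0.0], [-0.002, 0.0, -1.0]]
ft_force: [-0.1, -1.0, -1.5]
grip_width: 0.0589
gripper_force: 33.8
```

```bash
python3 plan.py "635.5 176 25 6.3"
```

```text
t 4.87 at [634.5 176.   87.6] yaw 6.29 tilt [-0.0025 -0.0003] w 58.9 F [-0.1 -1.  -1.5] q [ 5. 40. 67. -0. 73. 89.]
635.5 176 25 6.3 -> [0.0033 0.0005 0.2087] -0.0001 rows 1.5
```

>>> step_arm:
  targets:
    - [[0.003, 0, 0.05], [0, 0, 0]]
    - [[0.003, 0, 0.12], [0, 0, 0]]
    - [[0.003, 0, 0.18], [0, 0, 0]]
    - [[0.003, 0, 0.205], [0, 0, 0]]
    - [[0.003, 0, 0.209], [0, 0, 0]]
    - [[0.003, 0, 0.209], [0, 0, 0]]
    - [[0.003, 0, 0.209], [0, 0, 0]]

```text
time_s: 5.45
position: [0.6364, 0.176, 0.0275]
tool_rot: [[0.994, 0.109, 0.002], [0.109, -0.994, 0.0], [0.002, 0.0, -1.0]]
ft_force: [-0.6, 0.3, -1.3]
grip_width: 0.0591
gripper_force: 33.8
```

```bash
python3 plan.py "635.5 176 15 6.3"
```

```text
t 5.45 at [636.4 176.   27.5] yaw 6.27 tilt [0.0016 0.0002] w 59.1 F [-0.6  0.3 -1.3] q [ 5. 43. 70.  0. 66. 89.]
635.5 176 15 6.3 -> [-0.0031 -0.0003  0.0417] -0.0006 rows 0.3
```

Ease down in 1 mm steps and watch the force.

>>> step_arm:
  targets:
    - [[-0.003, 0, 0.01], [0, 0, 0]]
    - [[-0.003, 0, 0.02], [0, 0, 0]]
    - [[-0.003, 0, 0.027], [0, 0, 0]]
    - [[-0.003, 0, 0.032], [0, 0, 0]]
    - [[-0.003, 0, 0.034], [0, 0, 0]]
    - [[-0.003, 0, 0.034], [0, 0, 0]]

```text
time_s: 5.95
position: [0.6351, 0.176, 0.016]
tool_rot: [[0.994, 0.109, -0.0], [0.109, -0.994, -0.0], [-0.0, 0.0, -1.0]]
ft_force: [-0.1, 0.3, -1.3]
grip_width: 0.0593
gripper_force: 33.8
```

>>> step_arm:
  targets:
    - [[0, 0, 0.002], [0, 0, 0]]
    - [[0, 0, 0.004], [0, 0, 0]]
    - [[0, 0, 0.006], [0, 0, 0]]
    - [[0, 0, 0.006], [0, 0, 0]]
    - [[0, 0, 0.006], [0, 0, 0]]

```text
time_s: 6.37
position: [0.6352, 0.176, 0.0149]
tool_rot: [[0.994, 0.11, 0.001], [0.11, -0.994, -0.0], [0.001, 0.0, -1.0]]
ft_force: [-2.3, -0.9, 5.4]
grip_width: 0.0592
gripper_force: 34.5
```

>>> step_arm:
  targets:
    - [[0, 0, 0], [0, 0, 0]]
    - [[0, 0, 0], [0, 0, 0]]
    - [[0, 0, 0], [0, 0, 0]]
    - [[0, 0, 0], [0, 0, 0]]
    - [[0, 0, 0], [0, 0, 0]]
    - [[0, 0, 0], [0, 0, 0]]
  jaw: 78

```text
time_s: 6.87
position: [0.6351, 0.176, 0.0142]
tool_rot: [[0.994, 0.109, -0.0], [0.109, -0.994, 0.0], [-0.0, -0.0, -1.0]]
ft_force: [-0.3, 0.3, 1.4]
grip_width: 0.0781
gripper_force: 0.0
```

>>> step_arm:
  targets:
    - [[0, 0, -0.03], [0, 0, 0]]
    - [[0, 0, -0.09], [0, 0, 0]]
    - [[0, 0, -0.17], [0, 0, 0]]
    - [[0, 0, -0.25], [0, 0, 0]]
    - [[0, 0, -0.3], [0, 0, 0]]
    - [[0, 0, -0.3], [0, 0, 0]]

```text
time_s: 7.37
position: [0.6367, 0.1763, 0.1088]
tool_rot: [[0.994, 0.11, 0.007], [0.11, -0.994, 0.001], [0.007, 0.0, -1.0]]
ft_force: [-0.3, -0.1, 0.6]
grip_width: 0.0778
gripper_force: 0.0
```

```bash
python3 plan.py "449 235 90 0" "449 235 25 0"; python3 - <<'E'
from rig import get_image
from h import *
S=get_image("scene")
print(fit(S,"cover",340,200,30,(635,176,6),z=.005,vmax=85))
E
```

```text
t 7.37 at [636.7 176.3 108.8] yaw 6.29 tilt [0.0073 0.0007] w 77.8 F [-0.3 -0.1  0.6] q [ 5. 38. 66. -0. 76. 89.]
449 235 90 0 -> [-0.6006 -0.2632  0.0628] 0.1398 rows 4.7
449 235 25 0 -> [0.     0.     0.2167] -0.0 rows 1.6
(array([635.5, 172.5,   8.6]), 'err%area 9.5', 'mask/model 0.91')
```

>>> step_arm:
  targets:
    - [[-0.05, -0.022, 0.005], [0, 0, 0.012]]
    - [[-0.14, -0.061, 0.015], [0, 0, 0.033]]
    - [[-0.24, -0.105, 0.025], [0, 0, 0.056]]
    - [[-0.34, -0.149, 0.036], [0, 0, 0.08]]
    - [[-0.44, -0.193, 0.046], [0, 0, 0.1]]
    - [[-0.52, -0.228, 0.055], [0, 0, 0.12]]
    - [[-0.575, -0.252, 0.06], [0, 0, 0.134]]
    - [[-0.6, -0.263, 0.063], [0, 0, 0.14]]
    - [[-0.6, -0.263, 0.063], [0, 0, 0.14]]

```text
time_s: 8.17
position: [0.446, 0.235, 0.0848]
tool_rot: [[1.0, 0.001, -0.002], [0.001, -1.0, -0.001], [-0.002, 0.001, -1.0]]
ft_force: [-0.8, 0.6, -0.5]
grip_width: 0.0779
gripper_force: 0.0
```

>>> step_arm:
  targets:
    - [[0, 0, 0.05], [0, 0, 0]]
    - [[0, 0, 0.12], [0, 0, 0]]
    - [[0, 0, 0.18], [0, 0, 0]]
    - [[0, 0, 0.205], [0, 0, 0]]
    - [[0, 0, 0.21], [0, 0, 0]]
    - [[0, 0, 0.21], [0, 0, 0]]
    - [[0, 0, 0.21], [0, 0, 0]]

```text
time_s: 8.75
position: [0.4484, 0.2347, 0.0231]
tool_rot: [[1.0, -0.0, 0.001], [-0.0, -1.0, 0.0], [0.001, -0.0, -1.0]]
ft_force: [-0.5, 0.1, -0.4]
grip_width: 0.0782
gripper_force: 0.0
```

```bash
python3 plan.py "449 235 5 0";  python3 - <<'E'
from rig import get_image
from h import *
T=get_image("top"); cv2.imwrite("pics/g2.png",cv2.resize(T["img"][110:220,100:260],None,fx=4,fy=4)[:,:,::-1])
for vm in(70,80):print(fit(T,"cover",203,143,20,(635,176,6),z=.005,vmax=vm))
E
```

```text
t 8.75 at [448.4 234.7  23.1] yaw -0.03 tilt [0.0013 0.0003] w 78.2 F [-0.5  0.1 -0.4] q [ 14.  32.  97.  -0.  50. 104.]
449 235 5 0 -> [ 0.0019 -0.0009  0.0603] -0.0006 rows 0.4
(array([633.7, 175.4,   6.7]), 'err%area 4.7', 'mask/model 0.99')
(array([633.8, 175.4,   6.9]), 'err%area 4.6', 'mask/model 1.00')
```

View pics/g2.png

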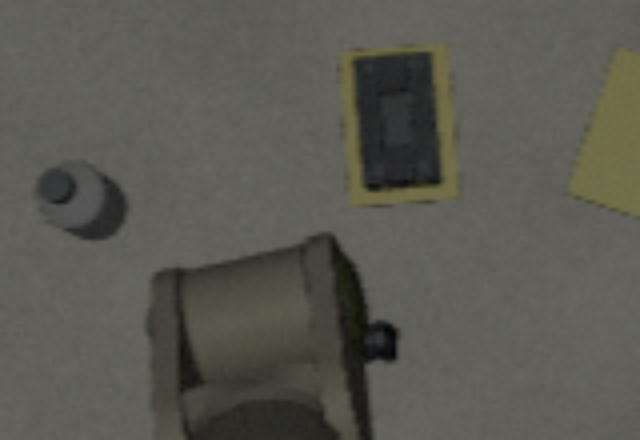

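The cover sits centred on the left plate, within about 1 mm (pixels 352-440, 52-190 in the crop). The gripper is over the ring.

>>> step_arm:
  targets:
    - [[0.002, 0, 0.02], [0, 0, 0]]
    - [[0.002, 0, 0.04], [0, 0, 0]]
    - [[0.002, 0, 0.055], [0, 0, 0]]
    - [[0.002, 0, 0.06], [0, 0, 0]]
    - [[0.002, 0, 0.06], [0, 0, 0]]

```text
time_s: 9.22
position: [0.4479, 0.2347, 0.0039]
tool_rot: [[1.0, -0.0, -0.001], [-0.0, -1.0, -0.0], [-0.001, 0.0, -1.0]]
ft_force: [0.4, -0.4, 0.7]
grip_width: 0.078
gripper_force: 0.0
```

>>> step_arm:
  targets:
    - [[0, 0, 0], [0, 0, 0]]
    - [[0, 0, 0], [0, 0, 0]]
    - [[0, 0, 0], [0, 0, 0]]
    - [[0, 0, 0], [0, 0, 0]]
    - [[0, 0, 0], [0, 0, 0]]
    - [[0, 0, 0], [0, 0, 0]]
    - [[0, 0, 0], [0, 0, 0]]
    - [[0, 0, 0], [0, 0, 0]]
  jaw: 40
  grip_force: 20

```text
time_s: 9.88
position: [0.4483, 0.2348, 0.0048]
tool_rot: [[1.0, -0.0, 0.001], [-0.0, -1.0, 0.0], [0.001, -0.0, -1.0]]
ft_force: [-1.2, -1.0, 5.4]
grip_width: 0.0513
gripper_force: 20.8
```

>>> step_arm:
  targets:
    - [[0, 0, -0.03], [0, 0, 0]]
    - [[0, 0, -0.1], [0, 0, 0]]
    - [[0, 0, -0.19], [0, 0, 0]]
    - [[0, 0, -0.27], [0, 0, 0]]
    - [[0, 0, -0.32], [0, 0, 0]]
    - [[0, 0, -0.34], [0, 0, 0]]
    - [[0, 0, -0.34], [0, 0, 0]]

```text
time_s: 10.47
position: [0.4486, 0.2349, 0.1078]
tool_rot: [[1.0, -0.0, 0.003], [-0.0, -1.0, 0.001], [0.003, -0.001, -1.0]]
ft_force: [-0.3, -0.3, -1.0]
grip_width: 0.0509
gripper_force: 21.2
```

```bash
python3 plan.py "520 0 110 7" "655 -181 110 14.5" "655 -181 20 14.5"
```

```text
t 10.47 at [448.6 234.9 107.8] yaw -0.01 tilt [0.0026 0.0007] w 50.9 F [-0.3 -0.3 -1. ] q [ 14.  25.  92.   0.  63. 104.]
520 0 110 7 -> [ 0.238   0.7829 -0.0075] -0.1558 rows 5.9
655 -181 110 14.5 -> [ 0.3731  0.6537 -0.    ] -0.1667 rows 5.4
655 -181 20 14.5 -> [0.  0.  0.3] -0.0 rows 2.2
```

>>> step_arm:
  targets:
    - [[0.02, 0.065, 0], [0, 0, -0.013]]
    - [[0.05, 0.165, 0], [0, 0, -0.033]]
    - [[0.087, 0.285, 0], [0, 0, -0.057]]
    - [[0.124, 0.407, 0], [0, 0, -0.08]]
    - [[0.16, 0.526, 0], [0, 0, -0.105]]
    - [[0.196, 0.645, 0], [0, 0, -0.128]]
    - [[0.225, 0.74, -0.003], [0, 0, -0.147]]
    - [[0.238, 0.783, -0.008], [0, 0, -0.156]]

```text
time_s: 11.13
position: [0.5199, -0.0035, 0.1074]
tool_rot: [[0.993, 0.12, -0.002], [0.12, -0.993, -0.0], [-0.002, -0.0, -1.0]]
ft_force: [-0.3, -0.3, -0.3]
grip_width: 0.0509
gripper_force: 21.2
```

>>> step_arm:
  targets:
    - [[0.035, 0.062, 0], [0, 0, -0.016]]
    - [[0.09, 0.157, 0], [0, 0, -0.04]]
    - [[0.15, 0.263, 0], [0, 0, -0.067]]
    - [[0.21, 0.368, 0], [0, 0, -0.094]]
    - [[0.27, 0.473, 0], [0, 0, -0.12]]
    - [[0.32, 0.56, 0], [0, 0, -0.143]]
    - [[0.358, 0.627, 0], [0, 0, -0.16]]
    - [[0.373, 0.654, 0], [0, 0, -0.167]]
    - [[0.373, 0.654, 0], [0, 0, -0.167]]

```text
time_s: 11.88
position: [0.6547, -0.1831, 0.1064]
tool_rot: [[0.968, 0.249, -0.002], [0.249, -0.968, 0.001], [-0.002, -0.001, -1.0]]
ft_force: [0.3, -0.3, -1.5]
grip_width: 0.051
gripper_force: 21.2
```

>>> step_arm:
  targets:
    - [[0, 0, 0.05], [0, 0, 0]]
    - [[0, 0, 0.13], [0, 0, 0]]
    - [[0, 0, 0.21], [0, 0, 0]]
    - [[0, 0, 0.26], [0, 0, 0]]
    - [[0, 0, 0.28], [0, 0, 0]]
    - [[0, 0, 0.29], [0, 0, 0]]
    - [[0, 0, 0.29], [0, 0, 0]]
    - [[0, 0, 0.29], [0, 0, 0]]

```text
time_s: 12.55
position: [0.6549, -0.1812, 0.0228]
tool_rot: [[0.968, 0.251, 0.001], [0.251, -0.968, -0.001], [0.001, 0.001, -1.0]]
ft_force: [-0.3, 0.1, -0.5]
grip_width: 0.0508
gripper_force: 21.2
```

```bash
python3 plan.py "654.5 -181 10 14.5"
```

```text
t 12.55 at [ 654.9 -181.2   22.8] yaw 14.53 tilt [ 0.0012 -0.0005] w 50.8 F [-0.3  0.1 -0.5] q [-25.  45.  67.   0.  68.  50.]
654.5 -181 10 14.5 -> [-0.001  -0.0009  0.0425] 0.0006 rows 0.3
```

>>> step_arm:
  targets:
    - [[0, 0, 0.012], [0, 0, 0]]
    - [[0, 0, 0.024], [0, 0, 0]]
    - [[0, 0, 0.032], [0, 0, 0]]
    - [[0, 0, 0.037], [0, 0, 0]]
    - [[0, 0, 0.039], [0, 0, 0]]
    - [[0, 0, 0.039], [0, 0, 0]]

```text
time_s: 13.05
position: [0.6545, -0.1813, 0.0101]
tool_rot: [[0.968, 0.251, -0.0], [0.251, -0.968, 0.0], [-0.0, -0.0, -1.0]]
ft_force: [0.3, -0.3, -0.8]
grip_width: 0.0508
gripper_force: 21.2
```

>>> step_arm:
  targets:
    - [[0, 0, 0.002], [0, 0, 0]]
    - [[0, 0, 0.004], [0, 0, 0]]
    - [[0, 0, 0.005], [0, 0, 0]]
    - [[0, 0, 0.005], [0, 0, 0]]

```text
time_s: 13.38
position: [0.6546, -0.1813, 0.0099]
tool_rot: [[0.968, 0.251, 0.001], [0.251, -0.968, -0.0], [0.001, 0.001, -1.0]]
ft_force: [-4.0, 1.1, 8.2]
grip_width: 0.0509
gripper_force: 21.8
```

Contact; release, rise and go to the knob.

>>> step_arm:
  targets:
    - [[0, 0, 0], [0, 0, 0]]
    - [[0, 0, 0], [0, 0, 0]]
    - [[0, 0, 0], [0, 0, 0]]
    - [[0, 0, 0], [0, 0, 0]]
    - [[0, 0, 0], [0, 0, 0]]
    - [[0, 0, 0], [0, 0, 0]]
  jaw: 68

```text
time_s: 13.88
position: [0.6545, -0.1813, 0.0085]
tool_rot: [[0.968, 0.251, -0.0], [0.251, -0.968, 0.0], [-0.0, -0.0, -1.0]]
ft_force: [0.0, 0.3, 0.2]
grip_width: 0.0678
gripper_force: 0.0
```

>>> step_arm:
  targets:
    - [[0, 0, -0.03], [0, 0, 0]]
    - [[0, 0, -0.09], [0, 0, 0]]
    - [[0, 0, -0.17], [0, 0, 0]]
    - [[0, 0, -0.25], [0, 0, 0]]
    - [[0, 0, -0.3], [0, 0, 0]]
    - [[0, 0, -0.32], [0, 0, 0]]
    - [[0, 0, -0.32], [0, 0, 0]]

```text
time_s: 14.47
position: [0.6551, -0.1815, 0.1066]
tool_rot: [[0.968, 0.251, 0.003], [0.251, -0.968, -0.001], [0.002, 0.002, -1.0]]
ft_force: [0.3, 0.2, -0.8]
grip_width: 0.0678
gripper_force: 0.0
```

```bash
python3 plan.py "439 -228 100 45" "439 -228 40 45"
```

```text
t 14.47 at [ 655.1 -181.5  106.6] yaw 14.52 tilt [ 0.0029 -0.0014] w 67.8 F [ 0.3  0.2 -0.8] q [-25.  40.  62.  -0.  78.  50.]
439 -228 100 45 -> [-0.7361 -0.0306  0.022 ] -0.6772 rows 5.3
439 -228 40 45 -> [0.  0.  0.2] -0.0 rows 1.4
```

>>> step_arm:
  targets:
    - [[-0.06, -0.003, 0], [0, 0, -0.055]]
    - [[-0.16, -0.007, 0], [0, 0, -0.147]]
    - [[-0.27, -0.011, 0], [0, 0, -0.248]]
    - [[-0.38, -0.016, 0], [0, 0, -0.35]]
    - [[-0.49, -0.02, 0], [0, 0, -0.45]]
    - [[-0.6, -0.025, 0], [0, 0, -0.55]]
    - [[-0.69, -0.029, 0.01], [0, 0, -0.635]]
    - [[-0.736, -0.031, 0.02], [0, 0, -0.677]]
    - [[-0.736, -0.031, 0.02], [0, 0, -0.677]]

```text
time_s: 15.22
position: [0.4356, -0.2273, 0.0974]
tool_rot: [[0.708, 0.706, -0.003], [0.706, -0.708, 0.002], [-0.001, -0.004, -1.0]]
ft_force: [0.8, -0.8, -0.6]
grip_width: 0.0679
gripper_force: 0.0
```

>>> step_arm:
  targets:
    - [[0, 0, 0.04], [0, 0, 0]]
    - [[0, 0, 0.1], [0, 0, 0]]
    - [[0, 0, 0.15], [0, 0, 0]]
    - [[0, 0, 0.17], [0, 0, 0]]
    - [[0, 0, 0.17], [0, 0, 0]]
    - [[0, 0, 0.17], [0, 0, 0]]

```text
time_s: 15.72
position: [0.4389, -0.2275, 0.0476]
tool_rot: [[0.707, 0.707, -0.0], [0.707, -0.707, 0.0], [0.0, -0.0, -1.0]]
ft_force: [0.2, -0.1, 0.3]
grip_width: 0.0681
gripper_force: 0.0
```

```bash
python3 plan.py "439 -228 13 45";  python3 - <<'E'
from rig import get_image
from h import *
d=get_image("top"); cv2.imwrite("pics/g3.png",cv2.resize(d["img"][110:250,250:400],None,fx=4,fy=4)[:,:,::-1])
print(fit(d,"ring",308,138,20,(655,-181,0),z=.005,yaw=False))
E
```

```text
t 15.72 at [ 438.9 -227.5   47.6] yaw 44.98 tilt [-0.0003  0.0004] w 68.1 F [ 0.2 -0.1  0.3] q [-41.  29.  98.   0.  53.   4.]
439 -228 13 45 -> [-0.0008  0.0014  0.1153] -0.0005 rows 0.8
(array([ 654.6, -181.9,    0. ]), 'err%area 7.9', 'mask/model 0.95')
```

View pics/g3.png

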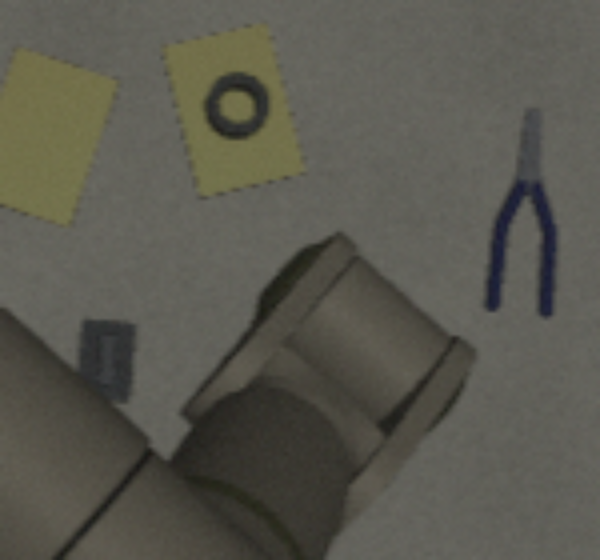

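The ring lies flat in the middle of the right plate (crop 237,105), within 1 mm. Next is the knob.

>>> step_arm:
  targets:
    - [[0, 0, 0.03], [0, 0, 0]]
    - [[0, 0, 0.07], [0, 0, 0]]
    - [[0, 0, 0.1], [0, 0, 0]]
    - [[0, 0, 0.11], [0, 0, 0]]
    - [[0, 0, 0.11], [0, 0, 0]]

```text
time_s: 16.18
position: [0.4382, -0.2274, 0.014]
tool_rot: [[0.707, 0.707, -0.001], [0.707, -0.707, 0.001], [-0.0, -0.001, -1.0]]
ft_force: [-0.3, 0.5, -0.8]
grip_width: 0.0682
gripper_force: 0.0
```

>>> step_arm:
  targets:
    - [[0, 0, 0], [0, 0, 0]]
    - [[0, 0, 0], [0, 0, 0]]
    - [[0, 0, 0], [0, 0, 0]]
    - [[0, 0, 0], [0, 0, 0]]
    - [[0, 0, 0], [0, 0, 0]]
    - [[0, 0, 0], [0, 0, 0]]
    - [[0, 0, 0], [0, 0, 0]]
    - [[0, 0, 0], [0, 0, 0]]
    - [[0, 0, 0], [0, 0, 0]]
  jaw: 18

```text
time_s: 16.93
position: [0.4386, -0.2278, 0.0151]
tool_rot: [[0.707, 0.707, 0.001], [0.707, -0.707, -0.001], [0.0, 0.001, -1.0]]
ft_force: [-1.3, -0.0, 6.4]
grip_width: 0.0266
gripper_force: 20.1
```

>>> step_arm:
  targets:
    - [[0, 0, -0.03], [0, 0, 0]]
    - [[0, 0, -0.1], [0, 0, 0]]
    - [[0, 0, -0.18], [0, 0, 0]]
    - [[0, 0, -0.25], [0, 0, 0]]
    - [[0, 0, -0.29], [0, 0, 0]]
    - [[0, 0, -0.3], [0, 0, 0]]
    - [[0, 0, -0.3], [0, 0, 0]]

```text
time_s: 17.52
position: [0.4386, -0.2277, 0.1054]
tool_rot: [[0.707, 0.707, 0.001], [0.707, -0.707, -0.001], [0.0, 0.002, -1.0]]
ft_force: [-0.4, 0.3, -0.4]
grip_width: 0.0267
gripper_force: 19.9
```

```bash
python3 plan.py "629 -24 105 25" "629 -24 30 25"
```

```text
t 17.52 at [ 438.6 -227.7  105.4] yaw 44.99 tilt [ 0.0013 -0.0011] w 26.7 F [-0.4  0.3 -0.4] q [-41.  24.  94.   0.  62.   4.]
629 -24 105 25 -> [ 0.929  -0.0316  0.0014] 0.4441 rows 6.7
629 -24 30 25 -> [0.   0.   0.25] -0.0 rows 1.8
```

>>> step_arm:
  targets:
    - [[0.06, -0.002, 0], [0, 0, 0.029]]
    - [[0.17, -0.006, 0], [0, 0, 0.081]]
    - [[0.29, -0.01, 0], [0, 0, 0.139]]
    - [[0.41, -0.014, 0], [0, 0, 0.196]]
    - [[0.53, -0.018, 0], [0, 0, 0.253]]
    - [[0.65, -0.022, 0], [0, 0, 0.311]]
    - [[0.77, -0.026, 0], [0, 0, 0.368]]
    - [[0.87, -0.03, 0], [0, 0, 0.416]]
    - [[0.929, -0.032, 0], [0, 0, 0.444]]
    - [[0.929, -0.032, 0], [0, 0, 0.444]]

```text
time_s: 18.35
position: [0.6299, -0.0209, 0.1027]
tool_rot: [[0.905, 0.425, -0.002], [0.425, -0.905, 0.001], [-0.001, -0.002, -1.0]]
ft_force: [0.4, 0.1, 0.0]
grip_width: 0.0265
gripper_force: 19.9
```

>>> step_arm:
  targets:
    - [[0, 0, 0.05], [0, 0, 0]]
    - [[0, 0, 0.12], [0, 0, 0]]
    - [[0, 0, 0.18], [0, 0, 0]]
    - [[0, 0, 0.21], [0, 0, 0]]
    - [[0, 0, 0.22], [0, 0, 0]]
    - [[0, 0, 0.22], [0, 0, 0]]
    - [[0, 0, 0.22], [0, 0, 0]]

```text
time_s: 18.93
position: [0.6291, -0.0242, 0.0393]
tool_rot: [[0.906, 0.422, 0.001], [0.422, -0.906, -0.0], [0.001, 0.001, -1.0]]
ft_force: [-0.1, -0.5, -0.2]
grip_width: 0.0267
gripper_force: 19.9
```

```bash
python3 plan.py "629 -24 21 25"
```

```text
t 18.93 at [629.1 -24.2  39.3] yaw 24.99 tilt [ 0.0009 -0.0002] w 26.7 F [-0.1 -0.5 -0.2] q [-13.  40.  75.  -0.  64.  52.]
629 -24 21 25 -> [ 0.0001 -0.0006  0.0609] -0.0002 rows 0.4
```

>>> step_arm:
  targets:
    - [[0, 0, 0.015], [0, 0, 0]]
    - [[0, 0, 0.035], [0, 0, 0]]
    - [[0, 0, 0.05], [0, 0, 0]]
    - [[0, 0, 0.056], [0, 0, 0]]
    - [[0, 0, 0.058], [0, 0, 0]]
    - [[0, 0, 0.058], [0, 0, 0]]

```text
time_s: 19.43
position: [0.6287, -0.0238, 0.0211]
tool_rot: [[0.906, 0.423, -0.0], [0.423, -0.906, 0.0], [-0.0, -0.0, -1.0]]
ft_force: [0.6, 0.3, -0.6]
grip_width: 0.0263
gripper_force: 19.9
```

>>> step_arm:
  targets:
    - [[0, 0, 0.002], [0, 0, 0]]
    - [[0, 0, 0.004], [0, 0, 0]]
    - [[0, 0, 0.005], [0, 0, 0]]
    - [[0, 0, 0.005], [0, 0, 0]]

```text
time_s: 19.77
position: [0.629, -0.0239, 0.0202]
tool_rot: [[0.906, 0.423, 0.001], [0.423, -0.906, -0.0], [0.001, 0.0, -1.0]]
ft_force: [-0.5, -0.5, 3.0]
grip_width: 0.0266
gripper_force: 20.2
```

>>> step_arm:
  targets:
    - [[0, 0, 0], [0, 0, 0]]
    - [[0, 0, 0], [0, 0, 0]]
    - [[0, 0, 0], [0, 0, 0]]
    - [[0, 0, 0], [0, 0, 0]]
    - [[0, 0, 0], [0, 0, 0]]
    - [[0, 0, 0], [0, 0, 0]]
  jaw: 50

```text
time_s: 20.27
position: [0.6288, -0.0238, 0.0197]
tool_rot: [[0.906, 0.423, -0.0], [0.423, -0.906, 0.0], [-0.0, -0.0, -1.0]]
ft_force: [1.0, 0.6, 0.2]
grip_width: 0.0501
gripper_force: 0.0
```

>>> step_arm:
  targets:
    - [[0, 0, -0.03], [0, 0, 0]]
    - [[0, 0, -0.09], [0, 0, 0]]
    - [[0, 0, -0.17], [0, 0, 0]]
    - [[0, 0, -0.25], [0, 0, 0]]
    - [[0, 0, -0.3], [0, 0, 0]]
    - [[0, 0, -0.32], [0, 0, 0]]
    - [[0, 0, -0.32], [0, 0, 0]]

```text
time_s: 20.85
position: [0.6293, -0.0239, 0.1175]
tool_rot: [[0.906, 0.423, 0.003], [0.423, -0.906, -0.001], [0.002, 0.002, -1.0]]
ft_force: [0.3, 0.0, -0.8]
grip_width: 0.05
gripper_force: 0.0
```

```bash
python3 plan.py "445 -78.3 90 -4.5" "445 -78.3 35 -4.5"
```

```text
t 20.85 at [629.3 -23.9 117.5] yaw 25.01 tilt [ 0.003  -0.0007] w 50.0 F [ 0.3  0.  -0.8] q [-13.  35.  71.  -0.  74.  52.]
445 -78.3 90 -4.5 -> [-0.6334 -0.0954  0.0918] 0.6557 rows 4.7
445 -78.3 35 -4.5 -> [ 0.     -0.      0.1833] -0.0 rows 1.3
```

>>> step_arm:
  targets:
    - [[-0.05, -0.008, 0], [0, 0, 0.052]]
    - [[-0.14, -0.021, 0], [0, 0, 0.145]]
    - [[-0.24, -0.036, 0.01], [0, 0, 0.248]]
    - [[-0.34, -0.051, 0.03], [0, 0, 0.352]]
    - [[-0.44, -0.066, 0.05], [0, 0, 0.455]]
    - [[-0.53, -0.08, 0.07], [0, 0, 0.549]]
    - [[-0.6, -0.09, 0.085], [0, 0, 0.621]]
    - [[-0.633, -0.095, 0.09], [0, 0, 0.656]]
    - [[-0.633, -0.095, 0.09], [0, 0, 0.656]]
    - [[-0.633, -0.095, 0.09], [0, 0, 0.656]]
  jaw: 40

```text
time_s: 21.68
position: [0.4446, -0.0783, 0.0883]
tool_rot: [[0.997, -0.079, -0.001], [-0.079, -0.997, 0.0], [-0.001, -0.0, -1.0]]
ft_force: [0.5, -0.1, -0.4]
grip_width: 0.0398
gripper_force: 0.0
```

>>> step_arm:
  targets:
    - [[0, 0, 0.04], [0, 0, 0]]
    - [[0, 0, 0.1], [0, 0, 0]]
    - [[0, 0, 0.15], [0, 0, 0]]
    - [[0, 0, 0.17], [0, 0, 0]]
    - [[0, 0, 0.17], [0, 0, 0]]
    - [[0, 0, 0.17], [0, 0, 0]]

```text
time_s: 22.18
position: [0.4452, -0.0782, 0.0378]
tool_rot: [[0.997, -0.078, -0.0], [-0.078, -0.997, 0.0], [-0.0, -0.0, -1.0]]
ft_force: [-0.1, -0.4, -0.7]
grip_width: 0.0402
gripper_force: 0.0
```

```bash
python3 plan.py "445 -78.3 10 -4.5";  python3 - <<'E'
from rig import get_image
from h import *
d=get_image("top")
print(fit(d,"knob",261,144,20,(629,-24,0),z=.005,yaw=False))
print(fit(d,"cover",203,143,20,(635,176,6),z=.005,vmax=75))
E
```

```text
t 22.18 at [445.2 -78.2  37.8] yaw -4.47 tilt [-0.      0.0001] w 40.2 F [-0.1 -0.4 -0.7] q [-25.  27. 105.   0.  48.  69.]
445 -78.3 10 -4.5 -> [-0.0006  0.0005  0.0927] 0.0007 rows 0.7
(array([628.7, -23.9,   0. ]), 'err%area 10.2', 'mask/model 0.93')
(array([634. , 175.2,   6.8]), 'err%area 4.5', 'mask/model 0.99')
```

>>> step_arm:
  targets:
    - [[0, 0, 0.02], [0, 0, 0]]
    - [[0, 0, 0.05], [0, 0, 0]]
    - [[0, 0, 0.08], [0, 0, 0]]
    - [[0, 0, 0.09], [0, 0, 0]]
    - [[0, 0, 0.09], [0, 0, 0]]
    - [[0, 0, 0.09], [0, 0, 0]]

```text
time_s: 22.73
position: [0.4448, -0.0783, 0.011]
tool_rot: [[0.997, -0.079, 0.0], [-0.079, -0.997, -0.0], [0.0, 0.0, -1.0]]
ft_force: [0.9, -0.2, 0.3]
grip_width: 0.0398
gripper_force: 0.0
```

>>> step_arm:
  targets:
    - [[0, 0, 0], [0, 0, 0]]
    - [[0, 0, 0], [0, 0, 0]]
    - [[0, 0, 0], [0, 0, 0]]
    - [[0, 0, 0], [0, 0, 0]]
    - [[0, 0, 0], [0, 0, 0]]
    - [[0, 0, 0], [0, 0, 0]]
    - [[0, 0, 0], [0, 0, 0]]
    - [[0, 0, 0], [0, 0, 0]]
  jaw: 4

```text
time_s: 23.4
position: [0.4449, -0.0784, 0.0112]
tool_rot: [[0.997, -0.079, 0.001], [-0.079, -0.997, -0.0], [0.001, 0.0, -1.0]]
ft_force: [-1.3, -0.8, 5.3]
grip_width: 0.0113
gripper_force: 23.6
```

>>> step_arm:
  targets:
    - [[0, 0, -0.03], [0, 0, 0]]
    - [[0, 0, -0.1], [0, 0, 0]]
    - [[0, 0, -0.19], [0, 0, 0]]
    - [[0, 0, -0.27], [0, 0, 0]]
    - [[0, 0, -0.32], [0, 0, 0]]
    - [[0, 0, -0.34], [0, 0, 0]]
    - [[0, 0, -0.34], [0, 0, 0]]

```text
time_s: 23.98
position: [0.445, -0.0784, 0.1136]
tool_rot: [[0.997, -0.079, 0.002], [-0.079, -0.997, -0.001], [0.002, 0.001, -1.0]]
ft_force: [0.0, 0.0, -0.2]
grip_width: 0.0113
gripper_force: 22.8
```

```bash
python3 plan.py "634.3 175.5 110 6.6" "634.3 175.5 60 6.6"
```

```text
t 23.98 at [445.  -78.4 113.6] yaw -4.51 tilt [ 0.0022 -0.001 ] w 11.3 F [ 0.   0.  -0.2] q [-25.  20. 100.   0.  60.  69.]
634.3 175.5 110 6.6 -> [ 0.5624 -0.8934  0.0121] -0.2469 rows 7.6
634.3 175.5 60 6.6 -> [0.     0.     0.1667] -0.0 rows 1.2
```

>>> step_arm:
  targets:
    - [[0.05, -0.079, 0], [0, 0, -0.022]]
    - [[0.11, -0.175, 0], [0, 0, -0.048]]
    - [[0.18, -0.286, 0], [0, 0, -0.079]]
    - [[0.25, -0.397, 0], [0, 0, -0.11]]
    - [[0.32, -0.508, 0], [0, 0, -0.14]]
    - [[0.39, -0.62, 0], [0, 0, -0.171]]
    - [[0.46, -0.731, 0], [0, 0, -0.202]]
    - [[0.52, -0.826, 0], [0, 0, -0.228]]
    - [[0.562, -0.893, 0], [0, 0, -0.247]]
    - [[0.562, -0.893, 0], [0, 0, -0.247]]

```text
time_s: 24.82
position: [0.6348, 0.1791, 0.1099]
tool_rot: [[0.993, 0.119, -0.002], [0.119, -0.993, 0.001], [-0.002, -0.001, -1.0]]
ft_force: [-0.4, 0.0, -0.5]
grip_width: 0.0113
gripper_force: 22.8
```

>>> step_arm:
  targets:
    - [[0, 0, 0.03], [0, 0, 0]]
    - [[0, 0, 0.08], [0, 0, 0]]
    - [[0, 0, 0.12], [0, 0, 0]]
    - [[0, 0, 0.14], [0, 0, 0]]
    - [[0, 0, 0.145], [0, 0, 0]]
    - [[0, 0, 0.145], [0, 0, 0]]
    - [[0, 0, 0.145], [0, 0, 0]]

```text
time_s: 25.4
position: [0.6339, 0.1752, 0.0696]
tool_rot: [[0.993, 0.114, 0.001], [0.114, -0.993, 0.0], [0.001, 0.0, -1.0]]
ft_force: [-0.4, 1.0, 0.0]
grip_width: 0.0113
gripper_force: 22.8
```

```bash
python3 plan.py "634.3 175.5 51 6.6"; python3 - <<'E'
from rig import get_image
from h import *
d=get_image("scene"); cv2.imwrite("pics/g4s.png",cv2.resize(d["img"][90:290,200:420],None,fx=3,fy=3)[:,:,::-1])
E
```

```text
t 25.4 at [633.9 175.2  69.6] yaw 6.57 tilt [0.0006 0.    ] w 11.3 F [-0.4  1.   0. ] q [ 5. 40. 68. -0. 71. 89.]
634.3 175.5 51 6.6 -> [ 0.0013 -0.001   0.062 ] -0.0007 rows 0.4
```

View pics/g4s.png

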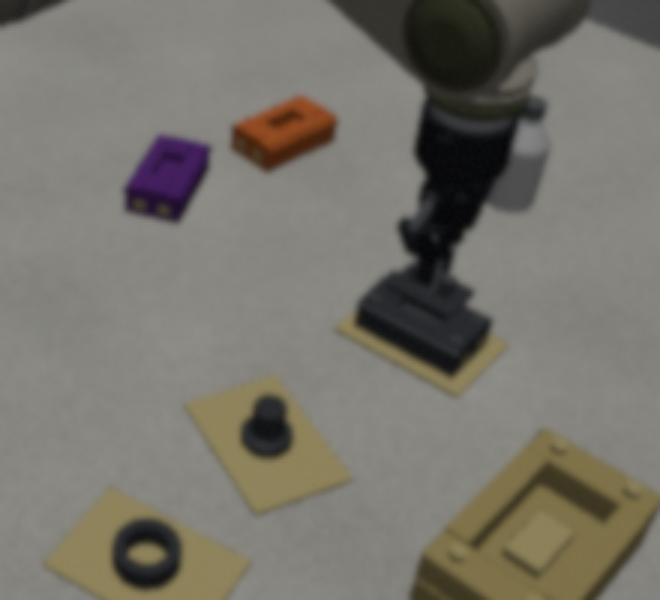

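The hatch hangs level and square above the cover (crop 430,295). The knob stands mid-plate and the ring lies on its plate. Lowering now.

>>> step_arm:
  targets:
    - [[0.001, 0, 0.015], [0, 0, 0]]
    - [[0.001, 0, 0.035], [0, 0, 0]]
    - [[0.001, 0, 0.05], [0, 0, 0]]
    - [[0.001, 0, 0.057], [0, 0, 0]]
    - [[0.001, 0, 0.059], [0, 0, 0]]
    - [[0.001, 0, 0.059], [0, 0, 0]]

```text
time_s: 25.95
position: [0.634, 0.1756, 0.0513]
tool_rot: [[0.993, 0.115, -0.0], [0.115, -0.993, -0.0], [-0.0, -0.0, -1.0]]
ft_force: [0.5, 0.7, -0.7]
grip_width: 0.0113
gripper_force: 22.8
```

>>> step_arm:
  targets:
    - [[0, 0, 0.002], [0, 0, 0]]
    - [[0, 0, 0.004], [0, 0, 0]]
    - [[0, 0, 0.005], [0, 0, 0]]
    - [[0, 0, 0.005], [0, 0, 0]]

```text
time_s: 26.28
position: [0.6342, 0.1756, 0.0503]
tool_rot: [[0.993, 0.115, 0.0], [0.115, -0.993, 0.0], [0.0, 0.0, -1.0]]
ft_force: [-0.7, -0.3, 1.0]
grip_width: 0.0109
gripper_force: 22.9
```

>>> step_arm:
  targets:
    - [[0, 0, 0.001], [0, 0, 0]]
    - [[0, 0, 0.002], [0, 0, 0]]
    - [[0, 0, 0.002], [0, 0, 0]]

```text
time_s: 26.53
position: [0.6342, 0.1756, 0.0502]
tool_rot: [[0.993, 0.115, 0.001], [0.115, -0.993, 0.0], [0.001, 0.0, -1.0]]
ft_force: [-2.5, -0.2, 5.7]
grip_width: 0.0114
gripper_force: 23.5
```

>>> step_arm:
  targets:
    - [[0, 0, 0], [0, 0, 0]]
    - [[0, 0, 0], [0, 0, 0]]
    - [[0, 0, 0], [0, 0, 0]]
    - [[0, 0, 0], [0, 0, 0]]
    - [[0, 0, 0], [0, 0, 0]]
    - [[0, 0, 0], [0, 0, 0]]
  jaw: 32

```text
time_s: 27.03
position: [0.6341, 0.1756, 0.0493]
tool_rot: [[0.993, 0.115, -0.0], [0.115, -0.993, 0.0], [-0.0, -0.0, -1.0]]
ft_force: [-0.8, -0.3, 0.2]
grip_width: 0.0321
gripper_force: 0.0
```

>>> step_arm:
  targets:
    - [[0, 0, -0.03], [0, 0, 0]]
    - [[0, 0, -0.09], [0, 0, 0]]
    - [[0, 0, -0.17], [0, 0, 0]]
    - [[0, 0, -0.25], [0, 0, 0]]
    - [[0, 0, -0.32], [0, 0, 0]]
    - [[0, 0, -0.35], [0, 0, 0]]
    - [[0, 0, -0.35], [0, 0, 0]]

```text
time_s: 27.62
position: [0.6349, 0.1757, 0.1572]
tool_rot: [[0.993, 0.115, 0.005], [0.115, -0.993, 0.0], [0.005, 0.0, -1.0]]
ft_force: [-0.1, -0.2, 0.4]
grip_width: 0.0322
gripper_force: 0.0
```

>>> step_arm:
  targets:
    - [[-0.08, 0.03, 0], [0, 0, 0]]
    - [[-0.18, 0.07, 0], [0, 0, 0]]
    - [[-0.3, 0.12, 0], [0, 0, 0]]
    - [[-0.42, 0.17, 0], [0, 0, 0]]
    - [[-0.54, 0.22, 0], [0, 0, 0]]
    - [[-0.66, 0.27, 0], [0, 0, 0]]
    - [[-0.75, 0.3, 0], [0, 0, 0]]
    - [[-0.8, 0.32, 0], [0, 0, 0]]
    - [[-0.8, 0.32, 0], [0, 0, 0]]

```text
time_s: 28.37
position: [0.4036, 0.052, 0.1536]
tool_rot: [[0.994, 0.113, -0.003], [0.113, -0.994, 0.0], [-0.003, -0.001, -1.0]]
ft_force: [-0.7, -0.1, 0.8]
grip_width: 0.0323
gripper_force: 0.0
```

```bash
python3 plan.py; python3 - <<'E'
from rig import get_image
from h import *
d=get_image("scene"); a=d["img"][120:310,180:420]
t=get_image("top"); b=t["img"][110:230,90:400]
cv2.imwrite("pics/f.png",cv2.resize(a,None,fx=3,fy=3)[:,:,::-1]);cv2.imwrite("pics/ft.png",cv2.resize(b,None,fx=2.5,fy=2.5)[:,:,::-1])
SH["both"]=SH["cover"]+[q+[0,0,.034] for q in SH["hatch"]]
print("both",fit(t,"both",203,143,20,(635,176,6),z=.005,vmax=75),fit(d,"both",340,195,34,(635,176,6),z=.005,vmax=85))
C=cloud(d);T=cloud(t)
for c in(C,T):
    m=(c[...,2]>.052)&(c[...,2]<.07)&(abs(c[...,0]-.634)<.06)&(abs(c[...,1]-.1755)<.05)
    print("bar",m.sum(),(np.mean(c[m],0)*1e3).round(1),rect(c[m]))
c=C;m=(c[...,2]>.042)&(c[...,2]<.049)&(abs(c[...,0]-.634)<.06)&(abs(c[...,1]-.1755)<.05);print("plate",rect(c[m]))
print("knob",fit(t,"knob",261,144,20,(629,-24,0),z=.005,yaw=False),"ring",fit(t,"ring",308,138,20,(655,-181,0),z=.005,yaw=False))
E
```

```text
t 28.37 at [403.6  52.  153.6] yaw 6.52 tilt [-0.0034  0.0003] w 32.3 F [-0.7 -0.1  0.8] q [ -9.  13. 103.  -0.  65.  74.]
both (array([634.3, 175.3,   6.7]), 'err%area 4.7', 'mask/model 0.99') (array([634.7, 173.6,   5.8]), 'err%area 9.2', 'mask/model 0.92')
bar 80 [637.4 171.5  58.8] (array([636.6, 172.9]), array([38.9, 15.4]), 2.0)
bar 53 [632.3 175.3  61.9] (array([633.7, 174.6]), array([38.9, 19.8]), -12.0)
plate (array([637.2, 170.9]), array([63.7, 48.5]), 9.2)
knob (array([629.1, -23.9,   0. ]), 'err%area 10.0', 'mask/model 0.94') ring (array([ 654.8, -181.9,    0. ]), 'err%area 6.6', 'mask/model 0.96')
```

View pics/f.png

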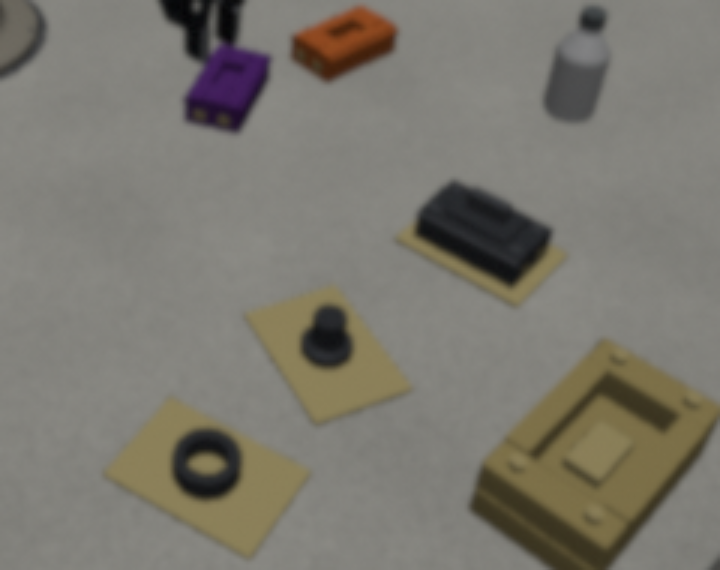

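View pics/ft.png

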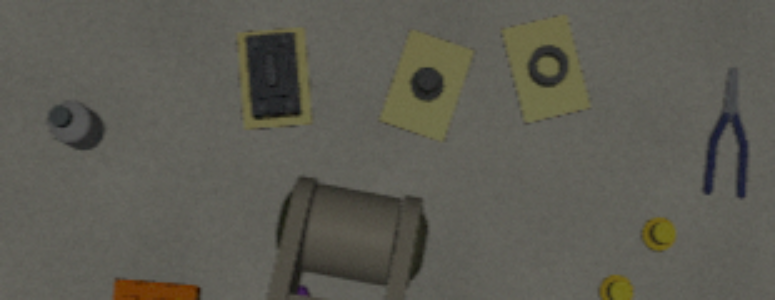

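The views agree. The cover with the hatch on it is centred on the left plate (about 272,75), the knob on the middle plate (427,83) and the ring on the right plate (548,66). The glue and pliers have not moved.

```bash
python3 -c "
from rig import close_job
print(close_job())"
```

```text
the job is handed in; nothing more can be done
None
```

The job is handed in at about 28 s: the cover with the hatch on it is on the left plate, the knob on the middle plate and the ring on the right, each measured within about 1–2 mm of its target, and the glue bottle and pliers were left alone.

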